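# Slide a panel blank out over the end of its rack

### The job

The orange acrylic panel blank lies flat in one of the two lanes of the grey bench rack, where no one can get hold of its edge. Push it along its lane with the fingertips towards the rack's open end until about a third of its length sticks out over the end, and leave it lying there flat and straight, ready to be picked up. Do not lift it, and leave the aluminium blank, the jar, the spool and the red bin where they are.

Things in the scene. Friction and masses are not known exactly. Their poses are not given: they have to be found in the camera images.
- rack: Grey steel rack fixed on the bench, 244 mm deep (x), 460 mm long (y). Origin: under its centre, at bench height; z up. Two lanes run along its y, centred at x = +60 and -60 mm: flat floors 110 mm above the bench, 116 mm wide. Front lip, rear lip, the rib between the lanes and the lip closing the -y (right) end are 4 mm thick and stand 12 mm above the floor. The +y (left) end is open.
- rack_end (a point): Point at the rack's open end, on the line of the middle rib, at the height of the lane floor; axes as the rack's. The lane floor ends here in y: whatever lies beyond it in the rack's +y overhangs.
- blank: Orange acrylic panel blank, a loose flat plate 100 mm wide (its x), 160 mm long (its y), 6 mm thick, about 0.13 kg. Origin: centre of its underside; z up. It starts flat in either lane, roughly parallel to it, short of the open end, its +y end towards the open end. It stays where it is left.
- blank_lead (a point): Middle of the blank's end face nearest the rack's open end (its +y end), half-way up the 6 mm thickness.
- blank_trail (a point): Middle of the blank's other end face (its -y end), half-way up; the lane floor behind it is clear for at least 80 mm.
- alu_blank: Pale bare-aluminium panel blank of the same size (100 x 160 x 6 mm), loose in the other lane; to be left alone. Origin: centre of its underside.
- jar: Small loose jar with a green cap, 52 mm in diameter and 56 mm tall, standing at the closed end of the rear lane. Origin: centre of its underside.
- spool: Loose blue spool, 56 mm in diameter and 45 mm tall, standing at the closed end of the front lane. Origin: centre of its underside.
- bin: Loose red open bin, 150 x 100 mm and 60 mm tall, holding a few terminals, on the bench beyond the rack's open end. Origin: centre of its underside.
Not all that is in view belongs to the job. What is meant by the blank is not black or brown, and is the smaller of those in its own colour.

How it is judged:
By the outcome, as a careful person would: the job done as asked, in the order asked, and still so for the second after the job is handed in, with the robot touching nothing.
It also fails if it takes over 42 s, if anything falls off the work surface, if the arm or the gripper's body presses on something with over 40 N, if the wrist force passes 120 N, or if a joint passes its speed limit or range.

### The arm

A 6-joint arm with a two-finger parallel gripper is mounted at the origin on the work surface. World frame = base frame: x ahead of the robot, y to its left, z up, the work surface at z = 0. Lengths are in mm, angles in rad, forces in N, time in s.
With the tool pointing down it reaches from about 350 to 875 mm from the base axis. Payload 4.2 kg.
Tool frame: the origin (TCP) lies at the very end of the fingers, on their centre line; the grasp point (between the pads) lies 19 mm behind it; z points along the fingers, y is the direction in which the jaws open and shut (so a half turn about z gives the same grasp; the last joint's range is limited). The gripper opens to 85 mm and grips with 20 to 120 N. Pads are 22 mm wide; open, the fingers measure 114 mm over their backs; the gripper's body (76 mm by 85 mm) begins 54 mm behind the grasp point. The pads swing forward as they close: fully open they stand 13 mm farther back than shut.
Start: joints at [-0.886, 0.385, 0.008, 0, -1.194, -0.259], TCP at [258.168, -569.165, 231.312] pointing down, gripper open.
Joint ranges: [-3.14, 3.14], [-1.21, 2.06], [-1.07, 1.41], [-3.16, 2.05], [-2.99, -0.16], [-3.1, 3.1]. Speed limits (rad/s): [2.79, 2.79, 3.14, 3.14, 3.14, 3.14].

### API

Orientations are given as a unit quaternion [x, y, z, w].
In Python, from bench import arm, optics, job gives the robot as it stands.
- The arm moves only by the tool send_rows, never from a script. Its argument "steps" is a list that holds one entry, the list of rows, each a list of 5 numbers: the shift along the tool's x, y, z in cm, then the turn about the tool's z in rad, then the opening, from 0 (shut) to 1 (fully open). A call has 1 to 10 rows; each row shifts and turns the pose as measured when the row begins, along the tool's axes as they then stand; what a row does not reach is not made up. A row lasts 1/12 s, in which the tool goes at most 41.7 mm and 7.16 degrees, less where a joint would pass 70% of its speed; a pose out of reach is approached as far as the arm can. A call with a gripper value outside its range is refused whole. The fingers move at their own pace and stop on an object; the grip force is fixed at half the most. Time passes only in rows, so rows that do not move let the fingers close. It gives the time, the measured TCP pose, the force and the opening at its end, in the units of the state.
- arm.read_state(): the state, without advancing time (a new reading comes with each control period).
- optics.get_image(name): name is "side" or "top" or "wrist"; returns (picture, depth): 420x560x3 uint8, blue, green, red; 420x560 float32, mm along the optical axis (not along the pixel's ray), 0 where there is no reading.
- optics.get_calibration(name): a dict with "K" (3x3 intrinsics, pixels), "rvec" (rotation vector, rad) and "tvec" (3), from world to camera coordinates, as OpenCV has them; the wrist camera has in their place "hand_eye" (4x4, takes a point from camera to tool coordinates, whose origin is the TCP and whose axes are the flange's). Camera axes: x right, y down, z forward; pixel columns grow to the right and rows downward; lengths in mm; the calibration is good to about 2 mm. A picture is of the moment at which its call begins: read the wrist's pose just before it. get_calibration takes no time and is no camera call.
- job.job_done(): hands the job in, once; it reports no verdict.
The state is a dict: "clock": time; "joints": joint angles; "joint_vel": joint speeds; "joint_efforts": joint torques, N m; "position": TCP position; "ee_rot": TCP orientation; "contact_force": force on the tool from outside, world axes, zero at the start; "wrist_torque": the same for the moment, N m; "gripper_width": finger opening in mm.
Only numpy, scipy, OpenCV 4.12 (cv2) and the standard library are available. Lean on these libraries where they do the work, as an engineer would, in place of code of your own. Each camera call takes 0.05 s, during which the arm holds its last target. There are 200 camera calls.

## Working session

There is one attempt and no reset: what is moved stays moved. The work goes in short steps, Python scripts to look and compute and a tool call to move; the robot and the scene stay as the last step left them, time stands still between calls to the robot, and variables do not carry over. Pictures are saved under pics/ and viewed, about 8 in all and at most 12, crops included, and the job is handed in when it is done.

Besides the shell and the picture viewer there is one more tool, called after ">>>" as name(argument=value, ...), one argument or row to a line, values as JSON. send_rows: Moves the arm, as the interface text tells. Its arguments: {"type":"object","properties":{"steps":{"type":"array","items":{"type":"array","items":{"type":"array","items":{"type":"number"}}}}},"required":["steps"]}

```bash
mkdir -p pics
cat > h.py <<'E'
import numpy as np, cv2
from bench import arm, optics, job
from scipy.spatial.transform import Rotation as R
def cam(n):
    c=optics.get_calibration(n)
    return np.array(c["K"],float),cv2.Rodrigues(np.array(c["rvec"],float))[0],np.array(c["tvec"],float).ravel()
def ray(n,px,z):
    K,Rm,t=cam(n); px=np.atleast_2d(np.array(px,float))
    d=(np.linalg.inv(K)@np.c_[px,np.ones(len(px))].T).T@Rm; o=-Rm.T@t
    return o+d*((z-o[2])/d[:,2])[:,None]
def proj(n,P):
    K,Rm,t=cam(n); q=(np.atleast_2d(P)@Rm.T+t)@K.T
    return q[:,:2]/q[:,2:]
E
python3 - <<'E'
from h import *
s=arm.read_state();print(s)
for n in("top","side"):
    p,d=optics.get_image(n);cv2.imwrite(f"pics/{n}0.png",p);np.save(f"pics/{n}0.npy",d)
    K,Rm,t=cam(n);print(n,K.round(1).tolist(),(-Rm.T@t).round(0))
E
```

```text
{'clock': 0.0, 'joints': array([-8.86417066e-01,  3.85556140e-01,  6.58931492e-03, -5.09185176e-04,
       -1.19399777e+00, -2.58631447e-01]), 'joint_vel': array([ 2.25644904e-04, -4.16637001e-04,  7.51921252e-04, -5.83655187e-05,
        3.76844705e-04,  6.46972699e-04]), 'joint_efforts': array([-6.03604203e-04, -3.92290127e+01,  1.88386506e+01,  4.18599844e+00,
       -4.73153239e-03, -5.89063603e-06]), 'position': array([ 257.91150059, -568.64331788,  230.20604054]), 'ee_rot': array([-2.11177861e-01,  9.77447021e-01,  1.07332465e-03, -2.81633775e-04]), 'contact_force': array([ 0.50497075,  0.48587573, -0.2315263 ]), 'wrist_torque': array([ 0.00722735, -0.01090599,  0.00636973]), 'gripper_width': 85.37684762553785}
top [[530.5, 0.0, 279.4], [0.0, 530.5, 207.6], [0.0, 0.0, 1.0]] [ 330.   -0. 1578.]
side [[393.7, 0.0, 275.4], [0.0, 393.7, 205.8], [0.0, 0.0, 1.0]] [ 14. 558. 655.]
```

View pics/top0.png

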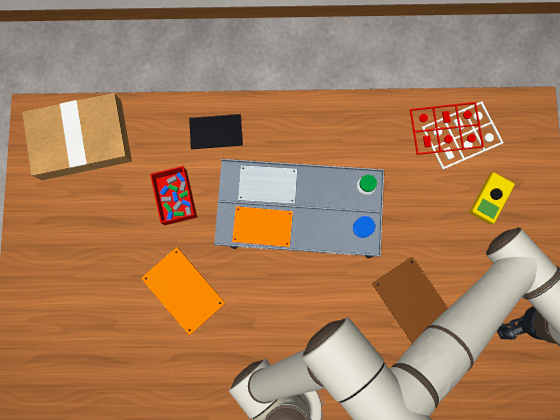

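View pics/side0.png

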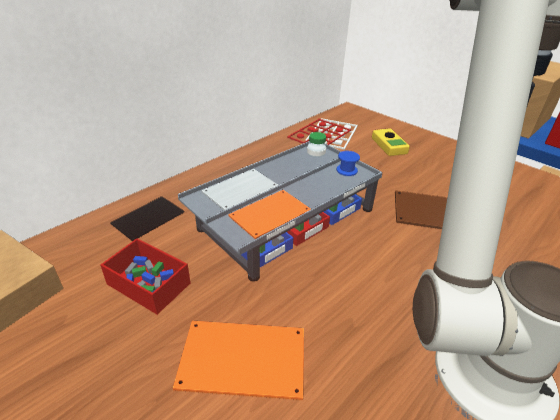

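The top view shows the open (+y) end of the rack on the left, at about x=218 px. These could be taken for the blank:
- Orange plate in the front lane: top (262,227), side (270,214).
- Larger orange plate on the bench: top (183,290).
- Brown plate: (410,300).
- Black plate: (216,131).
- Aluminium blank: (268,184).

I choose the one at (262,227), since it is the smaller orange plate and lies in a lane. Next I measure it and check it in a close crop.

```bash
cat >> h.py <<'E'
def orange(p):
    h=cv2.cvtColor(p,cv2.COLOR_BGR2HSV); return cv2.inRange(h,(9,200,180),(22,255,255))
def rect(n,px,z):
    r=cv2.minAreaRect(ray(n,px,z)[:,:2].astype(np.float32)); b=cv2.boxPoints(r); return np.array(r[0]),b
def blank(n,p,top=116):
    m=cv2.morphologyEx(orange(p),cv2.MORPH_CLOSE,np.ones((5,5)))
    out=[]
    for c in cv2.findContours(m,0,2)[0]:
        if cv2.contourArea(c)>800: out.append((cv2.contourArea(c),rect(n,c[:,0],top)))
    return out
E
python3 - <<'E'
from h import *
for n in("top","side"):
    p=cv2.imread(f"pics/{n}0.png")
    for a,(c,b) in blank(n,p): print(n,a,c.round(1),b.round(1).tolist())
p=cv2.imread("pics/top0.png");h=cv2.cvtColor(p,cv2.COLOR_BGR2HSV)
# rack: not wood within roi
roi=h[150:265,205:395]; m=((roi[...,1]<110)&(roi[...,0]>85)).astype(np.uint8)*255
m=cv2.morphologyEx(m,cv2.MORPH_CLOSE,np.ones((25,25)))
c=max(cv2.findContours(m,0,2)[0],key=cv2.contourArea)[:,0]+[205,150]
rc,b=rect("top",c,116);print("rack",rc.round(1),b.round(1).tolist(),[np.linalg.norm(b[i]-b[i-1]).round(0) for i in range(2)])
print(cv2.minAreaRect(c.astype(np.float32)))
d=np.load("pics/top0.npy");K,Rm,t=cam("top");zc=(-Rm.T@t)[2]
for u,v in((262,227),(320,190),(320,235),(364,227),(368,184),(175,195)):print((u,v),zc-d[v,u])
cv2.imwrite("pics/crop0.png",cv2.resize(p[145:270,140:400],None,fx=3,fy=3,interpolation=2))
E
```

```text
top 3518.5 [337.6 280.5] [[217.3000030517578, 260.8999938964844], [302.29998779296875, 163.8000030517578], [458.0, 300.20001220703125], [373.0, 397.20001220703125]]
top 1929.5 [511.4  62.3] [[454.29998779296875, -11.600000381469727], [552.7000122070312, -21.5], [568.5999755859375, 136.1999969482422], [470.20001220703125, 146.10000610351562]]
rack [565.9 -43.5] [[374.79998779296875, -271.70001220703125], [665.5, -323.8999938964844], [756.9000244140625, 184.8000030517578], [466.20001220703125, 237.0]] [np.float32(517.0), np.float32(295.0)]
((299.79730224609375, 207.2161865234375), (185.44203186035156, 104.39334869384766), 9.462323188781738)
(262, 227) 111.20832390687792
(320, 190) 85.40900750062792
(320, 235) 101.76972527406542
(364, 227) 144.56428093812792
(368, 184) 140.06306023500292
(175, 195) 1.7438463678154221
```

View pics/crop0.png

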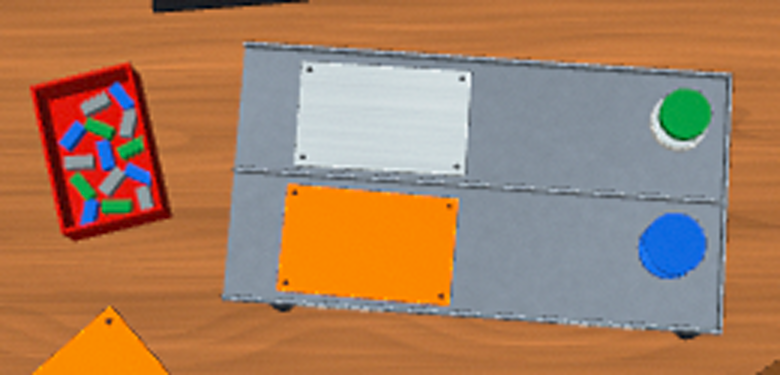

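The crop shows the orange blank in the front lane at crop (367,245), with the same outline as the aluminium blank at (385,117). The rack corners are at crop (245,44), (732,73), (720,333) and (222,298), and the rib's open end is at (236,171). The blank measures about 99×158 mm, so the choice holds. My rack colour mask came out wrong (517×295), so I use the corners seen in the crop instead.

Run:
```python
from h import *
px=np.array([(245,44),(732,73),(720,330),(223,298)])/3+[140,145]
P=ray("top",px-.3,122)[:,:2];print(P.round(1).tolist())
for i in range(4):print(np.linalg.norm(P[i]-P[i-1]).round(1),end=' ')
model=np.array([(122,230),(122,-230),(-122,-230),(-122,230)],float)
A=P-P.mean(0);U,S,V=np.linalg.svd(model.T@A);Rm=(U@V).T
th=np.arctan2(Rm[1,0],Rm[0,0]);c=P.mean(0);print("rack c",c.round(1),"deg",np.degrees(th).round(2))
np.savez("rack.npz",c=c,R=Rm)
p=cv2.imread("pics/top0.png");a,(bc,b)=blank("top",p)[-1]
q=(b-c)@Rm;print("blank in rack",((bc-c)@Rm).round(1),q.round(1).tolist())
for z in(115,):
  for y in (-45,-60,):print("world of rack(-60,y)",y,(c+Rm@[(-60),((bc-c)@Rm)[1]-80+y+0]).round(1))
for n,(u,v) in dict(spool=(364,227),jar=(368,184)).items():print(n,((ray("top",[(u,v)],160)[0,:2]-c)@Rm).round(0))
```

```text
[[701.6, 176.2], [668.1, -280.1], [428.3, -259.5], [462.3, 194.5]]
240.0 457.5 240.7 455.3 rack c [565.1 -42.2] deg -4.33
blank in rack [-61.4 100.2] [[-112.8, 22.2], [-13.9, 19.8], [-10.0, 178.2], [-108.9, 180.7]]
world of rack(-60,y) -45 [503.4 -62.4]
world of rack(-60,y) -60 [502.3 -77.4]
spool [ -51. -176.]
jar [  67. -182.]
```

>>> send_rows(
  steps=[
    [[-3.1, 2.6, 0, 0, 0.65], [-3.1, 2.6, 0, 0, 0.65], [-3.1, 2.6, 0, 0, 0.65], [-3.1, 2.6, 0, 0, 0.65], [-3.1, 2.6, 0, 0, 0.65], [-3.1, 2.6, 0, 0, 0.65], [-3.1, 2.6, 0, 0, 0.65], [-3.1, 2.6, 0, 0, 0.65], [-3.1, 2.6, 0, 0, 0.65], [-3.1, 2.6, 0, 0, 0.65]],
  ],
)

```text
clock: 0.93
position: [433.8, -197.4, 224.2]
ee_rot: [-0.203, 0.979, 0.005, -0.004]
contact_force: [0.4, 0.0, -0.1]
gripper_width: 55.5
```

>>> send_rows(
  steps=[
    [[0, 0, 0, -0.12, 0.65], [0, 0, 0, -0.12, 0.65], [0, 0, 0, -0.12, 0.65], [0, 0, 0, -0.12, 0.65], [0, 0, 0, -0.12, 0.65], [0, 0, 0, -0.12, 0.65], [0, 0, 0, -0.12, 0.65], [0, 0, 0, -0.12, 0.65], [0, 0, 0, -0.12, 0.65], [0, 0, 0, 0, 0.65]],
  ],
)

```text
clock: 1.77
position: [435.2, -186.5, 220.9]
ee_rot: [-0.695, 0.719, 0.009, -0.002]
contact_force: [-1.0, -0.9, 1.0]
gripper_width: 55.4
```

```bash
cat >> h.py <<'E'
def go(rx,ry,z=None):
    s=arm.read_state();k=np.load("rack.npz");Rt=R.from_quat(s["ee_rot"]).as_matrix()
    w=k["c"]+k["R"]@[rx,ry];p=s["position"]
    d=np.r_[w-p[:2],0 if z is None else z-p[2]]
    ty=Rt[:2,1];ang=np.arctan2(ty[1],ty[0])-(np.arctan2(k["R"][1,0],k["R"][0,0])+np.pi)
    print("t",s["clock"],"pos",p.round(1),"rack",((p[:2]-k["c"])@k["R"]).round(1),"shift cm",(d@Rt/10).round(2),"turn",((ang+np.pi)%(2*np.pi)-np.pi).round(4),"tilt",Rt[:,2].round(3),"F",s["contact_force"].round(1),"w",s["gripper_width"].round(1),"tool in rack x,y",(Rt[:2,:2].T@k["R"]).round(3).tolist())
E
python3 -c "
from h import *
go(-60,-20)"
```

```text
Traceback (most recent call last):
  File "h.py", line 29, in go
    print("t",s["clock"],"pos",p.round(1),"rack",((p[:2]-k["c"])@k["R"]).round(1),"shift cm",(d@Rt/10).round(2),"turn",((ang+np.pi)%(2*np.pi)-np.pi).round(4),"tilt",Rt[:,2].round(3),"F",s["contact_force"].round(1),"w",s["gripper_width"].round(1),"tool in rack x,y",(Rt[:2,:2].T@k["R"]).round(3).tolist())
                                                                                                                                                                                                                          ^^^^^^^^^^^^^^^^^^^^^^^^
AttributeError: 'float' object has no attribute 'round'
```

```bash
sed -i 's/s\["gripper_width"\].round(1)/round(s["gripper_width"],1)/' h.py
python3 -c "
from h import *
go(-60,-20)"
```

```text
t 1.7667 pos [ 435.2 -186.5  220.9] rack [-118.7 -153.7] shift cm [-13.11  -6.43   0.04] turn 0.0426 tilt [-0.016  0.011 -1.   ] F [-1.  -0.9  1. ] w 55.4 tool in rack x,y [[0.042, -0.999], [-0.999, -0.043]]
```

>>> send_rows(
  steps=[
    [[-3.3, -1.6, 0, 0.0426, 0.65], [-3.3, -1.6, 0, 0, 0.65], [-3.3, -1.6, 0, 0, 0.65], [-3.3, -1.6, 0, 0, 0.65], [0, 0, 0, 0, 0.65], [0, 0, 0, 0, 0.65]],
  ],
)

```text
clock: 2.27
position: [509.8, -55.4, 219.5]
ee_rot: [-0.67, 0.743, 0.01, -0.003]
contact_force: [-0.3, -0.8, 0.1]
gripper_width: 55.6
```

```bash
python3 -c "
from h import *
go(-60,-20,150)
p,d=optics.get_image('wrist');cv2.imwrite('pics/w1.png',p)
print(optics.get_calibration('wrist'))"
```

```text
t 2.2667 pos [509.8 -55.4 219.5] rack [-54.2 -17.3] shift cm [0.35 0.44 6.95] turn -0.0276 tilt [-0.019  0.012 -1.   ] F [-0.3 -0.8  0.1] w 55.6 tool in rack x,y [[-0.028, -1.0], [-0.999, 0.028]]
{'K': array([[329.10551316,   0.        , 278.96109468],
       [  0.        , 329.10551316, 204.3518378 ],
       [  0.        ,   0.        ,   1.        ]]), 'hand_eye': array([[-3.70242281e-04, -9.48771078e-01, -3.15964086e-01,
         8.22500149e+01],
       [ 9.99999687e-01, -1.30378689e-04, -7.80286896e-04,
         7.95595146e-01],
       [ 6.99118656e-04, -3.15964276e-01,  9.48770830e-01,
        -1.41628709e+02],
       [ 0.00000000e+00,  0.00000000e+00,  0.00000000e+00,
         1.00000000e+00]])}
```

View pics/w1.png

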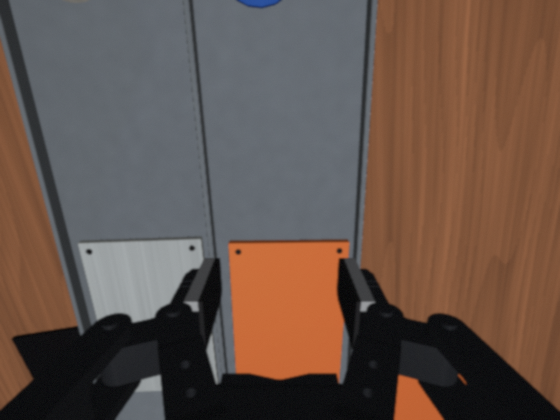

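The wrist view shows the blank's trail edge at (229..349, 241), with the rib on its left at about x=207 and the front lip on its right at about x=360. The fingertips are at about (210,260) and (347,260). I now work out the trail edge and the lane edges in rack coordinates.

```bash
cat >> h.py <<'E'
def wray(px,z,s):
    c=optics.get_calibration("wrist");H=np.array(c["hand_eye"]);Rt=R.from_quat(s["ee_rot"]).as_matrix()
    d=(np.linalg.inv(c["K"])@np.c_[px,np.ones(len(px))].T).T@(Rt@H[:3,:3]).T;o=s["position"]+Rt@H[:3,3]
    P=o+d*((z-o[2])/d[:,2])[:,None];k=np.load("rack.npz");return (P[:,:2]-k["c"])@k["R"]
E
python3 - <<'E'
from h import *
s=arm.read_state();p=cv2.imread("pics/w1.png");m=orange(p)
h=cv2.cvtColor(p,cv2.COLOR_BGR2HSV);m=cv2.inRange(h,(5,180,150),(22,255,255));m[:,:225]=0;m[:,352:]=0;m[:225]=0
e=np.array([(u,np.argmax(m[:,u]>0)) for u in range(233,346,4) if m[:,u].any()],float)
E=wray(e,116,s);f=np.polyfit(E[:,0],E[:,1],1);print("trail at x=-60",np.polyval(f,-60).round(1),"slope deg",np.degrees(f[0]).round(2))
print("corners",wray([(229.5,241),(349.5,241)],116,s).round(1).tolist())
print("rib top/lip at z122",wray([(183,2),(208,225),(377,2),(359,225)],122,s).round(1).tolist())
E
```

```text
trail at x=-60 16.9 slope deg 0.64
corners [[-15.5, 13.0], [-113.6, 16.6]]
rib top/lip at z122 [[-0.0, -155.9], [-0.9, -4.1], [-122.6, -152.9], [-119.0, 0.1]]
```

>>> send_rows(
  steps=[
    [[0.3, 0.8, 2, -0.027, 0.65], [0, 0, 2.5, 0, 0.65], [0, 0, 2, 0, 0.65], [0, 0, 0, 0, 0.65], [0, 0, 0, 0, 0.65], [0, 0, 0, 0, 0.65]],
  ],
)

```text
clock: 2.82
position: [498.6, -61.3, 154.4]
ee_rot: [-0.675, 0.737, 0.009, -0.002]
contact_force: [-0.0, -0.6, 0.6]
gripper_width: 55.3
```

```bash
python3 -c "
from h import *
go(-62,-20,115)"
```

```text
t 2.8167 pos [498.6 -61.3 154.4] rack [-64.8 -24. ] shift cm [-0.36 -0.34  3.94] turn -0.0125 tilt [-0.016  0.011 -1.   ] F [-0.  -0.6  0.6] w 55.3 tool in rack x,y [[-0.013, -1.0], [-1.0, 0.012]]
```

>>> send_rows(
  steps=[
    [[0, -0.2, 1.5, -0.012, 0.65], [0, 0, 1.3, 0, 0.65], [0, 0, 0.5, 0, 0.65], [0, 0, 0, 0, 0.65], [0, 0, 0, 0, 0.65]],
  ],
)

```text
clock: 3.23
position: [504.6, -62.6, 127.4]
ee_rot: [-0.679, 0.734, 0.005, 0.003]
contact_force: [-0.2, 0.3, 0.2]
gripper_width: 55.7
```

>>> send_rows(
  steps=[
    [[0, 0, 0.4, 0, 0.65], [0, 0, 0, 0, 0.65], [0, 0, 0, 0, 0.65]],
  ],
)

```text
clock: 3.48
position: [506.2, -62.7, 125.8]
ee_rot: [-0.679, 0.734, 0.004, 0.005]
contact_force: [0.1, -0.3, 0.1]
gripper_width: 55.6
```

```bash
python3 -c "
from h import *
go(-62,-20,112)
p,d=optics.get_image('side');cv2.imwrite('pics/s2.png',cv2.resize(p[120:280,170:400],None,fx=3,fy=3,interpolation=2))"
```

```text
t 3.4833 pos [506.2 -62.7 125.8] rack [-57.2 -24.8] shift cm [-0.46  0.48  1.39] turn -0.0036 tilt [ 0.003  0.012 -1.   ] F [ 0.1 -0.3  0.1] w 55.6 tool in rack x,y [[-0.004, -1.0], [-1.0, 0.004]]
```

View pics/s2.png

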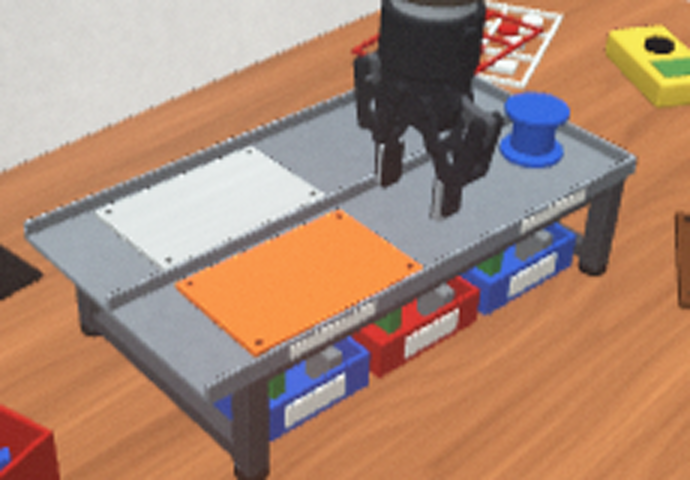

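The side view shows both fingertips in the front lane behind the blank, at crop (388,180) and (443,212), clear of the spool at (535,130). The tool has drifted about 5 mm towards the rib, so I correct that and lower in small steps, watching the force.

>>> send_rows(
  steps=[
    [[0, 0.5, 0.5, 0, 0.65], [0, 0, 0.4, 0, 0.65], [0, 0, 0, 0, 0.65]],
  ],
)

```text
clock: 3.78
position: [500.9, -61.9, 116.6]
ee_rot: [-0.679, 0.735, 0.003, 0.006]
contact_force: [-0.0, 0.2, -0.1]
gripper_width: 55.7
```

>>> send_rows(
  steps=[
    [[0, 0, 0.3, 0, 0.65], [0, 0, 0, 0, 0.65], [0, 0, 0, 0, 0.65]],
  ],
)

```text
clock: 4.03
position: [500.5, -61.9, 112.8]
ee_rot: [-0.679, 0.734, 0.004, 0.005]
contact_force: [-0.1, -0.3, 0.1]
gripper_width: 55.4
```

```bash
python3 -c "
from h import *
go(-62,-20,112)"
```

```text
t 4.0333 pos [500.5 -61.9 112.8] rack [-63.  -24.5] shift cm [-0.45 -0.1   0.08] turn -0.0033 tilt [ 0.003  0.012 -1.   ] F [-0.1 -0.3  0.1] w 55.4 tool in rack x,y [[-0.003, -1.0], [-1.0, 0.003]]
```

>>> send_rows(
  steps=[
    [[0, 0, 0.2, 0, 0.65], [0, 0, 0, 0, 0.65], [0, 0, 0, 0, 0.65]],
  ],
)

```text
clock: 4.28
position: [500.7, -61.8, 110.5]
ee_rot: [-0.679, 0.734, 0.004, 0.005]
contact_force: [0.1, 0.2, 0.1]
gripper_width: 55.5
```

>>> send_rows(
  steps=[
    [[0, 0, 0.2, 0, 0.65], [0, 0, 0, 0, 0.65], [0, 0, 0, 0, 0.65]],
  ],
)

```text
clock: 4.53
position: [500.9, -61.8, 108.4]
ee_rot: [-0.679, 0.734, 0.003, 0.005]
contact_force: [-0.5, -0.6, 0.1]
gripper_width: 55.3
```

>>> send_rows(
  steps=[
    [[0, 0, 0.15, 0, 0.65], [0, 0, 0, 0, 0.65], [0, 0, 0, 0, 0.65]],
  ],
)

```text
clock: 4.78
position: [500.9, -61.8, 106.8]
ee_rot: [-0.679, 0.734, 0.003, 0.005]
contact_force: [0.7, -0.3, -0.1]
gripper_width: 55.4
```

>>> send_rows(
  steps=[
    [[0, 0, 0.15, 0, 0.65], [0, 0, 0, 0, 0.65], [0, 0, 0, 0, 0.65]],
  ],
)

```text
clock: 5.03
position: [501.5, -61.7, 106.4]
ee_rot: [-0.679, 0.734, 0.003, 0.006]
contact_force: [-1.9, 0.4, 0.3]
gripper_width: 55.6
```

>>> send_rows(
  steps=[
    [[0, 0, 0.2, 0, 0.65], [0, 0, 0, 0, 0.65]],
  ],
)

```text
clock: 5.2
position: [502.0, -61.6, 106.6]
ee_rot: [-0.679, 0.734, 0.002, 0.006]
contact_force: [0.3, 0.7, 0.3]
gripper_width: 55.4
```

The fingertips reach the floor at TCP z≈106.5. I lift 2.5 mm and start a slow push (tool −x is rack +y).

>>> send_rows(
  steps=[
    [[0, 0, -0.3, 0, 0.65], [0, 0, 0, 0, 0.65], [-0.7, 0, 0, 0, 0.65], [-0.7, 0, 0, 0, 0.65], [-0.7, 0, 0, 0, 0.65], [0, 0, 0, 0, 0.65]],
  ],
)

```text
clock: 5.7
position: [503.4, -39.0, 109.2]
ee_rot: [-0.679, 0.734, 0.003, 0.006]
contact_force: [0.2, 0.3, -0.6]
gripper_width: 55.7
```

```bash
python3 -c "
from h import *
go(-62,90,109)"
```

```text
t 5.7 pos [503.4 -39.  109.2] rack [-61.7  -1.4] shift cm [-9.14  0.05  0.13] turn -0.0029 tilt [ 0.005  0.011 -1.   ] F [ 0.2  0.3 -0.6] w 55.7 tool in rack x,y [[-0.003, -1.0], [-1.0, 0.003]]
```

>>> send_rows(
  steps=[
    [[-0.7, 0, 0.01, 0, 0.65], [-0.7, 0, 0.01, 0, 0.65], [-0.7, 0, 0.01, 0, 0.65], [-0.7, 0, 0.01, 0, 0.65], [-0.7, 0, 0.01, 0, 0.65], [0, 0, 0, 0, 0.65]],
  ],
)

```text
clock: 6.2
position: [506.3, -0.0, 109.0]
ee_rot: [-0.679, 0.734, 0.002, 0.005]
contact_force: [-0.1, -1.0, -0.7]
gripper_width: 55.4
```

Run:
```python
from h import *
go(-62,90,109)
p,d=optics.get_image('side');cv2.imwrite('pics/s3.png',cv2.resize(p[120:280,170:400],None,fx=3,fy=3,interpolation=2))
```

```text
t 6.2 pos [506.3  -0.  109. ] rack [-61.8  37.7] shift cm [-5.23  0.03  0.05] turn -0.0012 tilt [ 0.004  0.01  -1.   ] F [-0.1 -1.  -0.7] w 55.4 tool in rack x,y [[-0.001, -1.0], [-1.0, 0.001]]
```

View pics/s3.png

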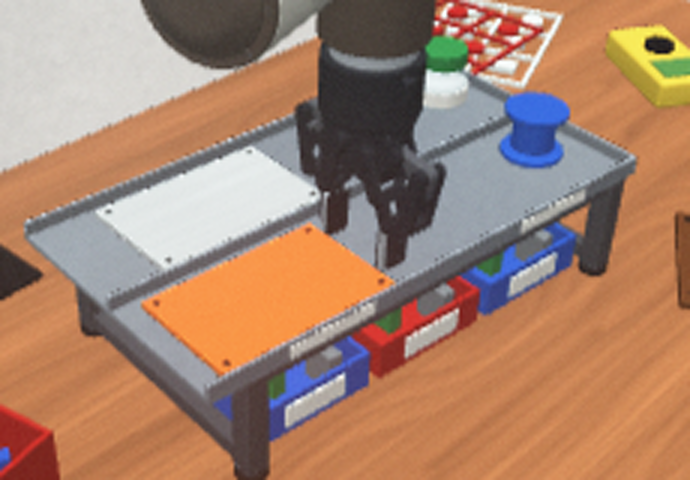

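The blank is sliding squarely with the fingers: its near trail corner went from crop (412,266) to (385,282), and nothing else moved. I carry on.

>>> send_rows(
  steps=[
    [[-0.7, 0, 0.01, 0, 0.65], [-0.7, 0, 0.01, 0, 0.65], [-0.7, 0, 0.01, 0, 0.65], [-0.7, 0, 0.01, 0, 0.65], [-0.7, 0, 0.01, 0, 0.65], [-0.7, 0, 0.01, 0, 0.65], [0, 0, 0, 0, 0.65], [0, 0, 0, 0, 0.65]],
  ],
)

```text
clock: 6.92
position: [509.5, 46.0, 108.7]
ee_rot: [-0.679, 0.734, 0.003, 0.004]
contact_force: [0.4, -1.4, -0.3]
gripper_width: 55.6
```

```bash
cat > meas.py <<'E'
from h import *
k=np.load("rack.npz")
s=arm.read_state()
for n in("top","side"):
    p,d=optics.get_image(n);cv2.imwrite(f"pics/{n}_m.png",p)
    for a,(c,b) in blank(n,p):
        q=(b-k["c"])@k["R"]
        if (abs(q[:,0])<160).all(): print(n,a,((c-k["c"])@k["R"]).round(1),q.round(1).tolist())
p,d=optics.get_image("wrist");cv2.imwrite("pics/w_m.png",p)
m=orange(p)
E
python3 meas.py; python3 -c "
from h import *
go(-62,112,109)"
```

```text
t 7.0667 pos [509.4  45.5 108.6] rack [-62.1  83.3] shift cm [-2.87 -0.01 -0.01] turn -0.0021 tilt [ 0.003  0.01  -1.   ] F [-0.6 -0.7  0.5] w 55.7 tool in rack x,y [[-0.002, -1.0], [-1.0, 0.002]]
```

View pics/top_m.png

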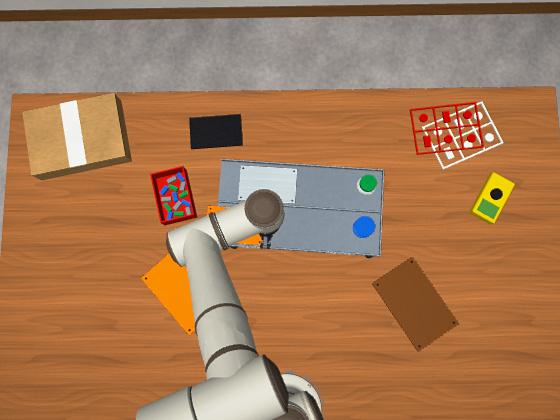

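The arm hides most of the blank here; only its lead corner shows, at about (208,207). I get the lead edge by projecting the orange pixels onto the plane of the blank's top face.

```bash
cat > lead.py <<'E'
from h import *
import sys
k=np.load("rack.npz")
for n in("top","side"):
    p=cv2.imread(f"pics/{n}_m.png") if len(sys.argv)<2 else optics.get_image(n)[0]
    if len(sys.argv)>1: cv2.imwrite(f"pics/{n}_m.png",p)
    v,u=np.nonzero(orange(p));q=(ray(n,np.c_[u,v],116)[:,:2]-k["c"])@k["R"]
    q=q[(q[:,0]>-120)&(q[:,0]<0)&(abs(q[:,1])<400)]
    print(n,len(q),[(x,q[abs(q[:,0]-x)<4,1].max().round(1),q[abs(q[:,0]-x)<4,1].min().round(1)) for x in range(-110,0,10) if (abs(q[:,0]-x)<4).sum()>3])
for z in (110,122): print("end of rib in side px",proj("side",[np.r_[k["c"]+k["R"]@[0,230],z],np.r_[k["c"]+k["R"]@[-120,230],z]]).round(0).tolist())
E
python3 lead.py
```

```text
top 246 [(-110, np.float64(163.4), np.float64(102.5)), (-100, np.float64(150.1), np.float64(100.1)), (-90, np.float64(131.3), np.float64(103.7)), (-30, np.float64(256.9), np.float64(226.0)), (-20, np.float64(257.7), np.float64(207.2)), (-10, np.float64(241.2), np.float64(230.0))]
side 0 []
end of rib in side px [[205.0, 224.0], [238.0, 253.0]]
end of rib in side px [[204.0, 219.0], [238.0, 249.0]]
```

```bash
python3 -c "
import cv2
p=cv2.imread('pics/side_m.png');cv2.imwrite('pics/s4.png',cv2.resize(p[120:320,150:400],None,fx=3,fy=3,interpolation=2))"
```

```text
(no output)
```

View pics/s4.png

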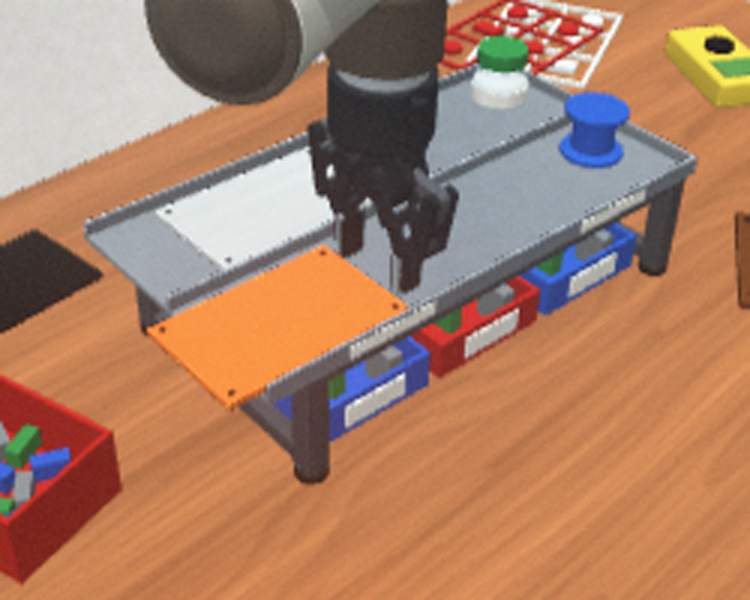

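```bash
sed -i 's/(9,200,180),(22/(5,190,170),(19/' h.py; python3 lead.py; python3 -c "
from h import *
k=np.load('rack.npz')
print(((ray('side',np.array([(147,328),(232,406),(326,247),(408,307)])/3+[150,120],116)[:,:2]-k['c'])@k['R']).round(1).tolist())"
```

```text
top 261 [(-110, np.float64(163.4), np.float64(102.5)), (-100, np.float64(150.1), np.float64(100.1)), (-90, np.float64(131.3), np.float64(103.7)), (-50, np.float64(392.7), np.float64(328.0)), (-30, np.float64(397.3), np.float64(226.0)), (-20, np.float64(257.7), np.float64(207.2)), (-10, np.float64(241.2), np.float64(230.0))]
side 49 [(-110, np.float64(256.1), np.float64(229.5)), (-100, np.float64(255.9), np.float64(254.2))]
end of rib in side px [[205.0, 224.0], [238.0, 253.0]]
end of rib in side px [[204.0, 219.0], [238.0, 249.0]]
[[-14.9, 253.7], [-117.2, 253.3], [-19.3, 95.6], [-114.1, 95.8]]
```

>>> send_rows(
  steps=[
    [[-0.7, 0, 0.01, 0, 0.65], [-0.7, 0, 0.01, 0, 0.65], [-0.7, 0, 0.01, 0, 0.65], [0, 0, 0, 0, 0.65], [0, 0, 0, 0, 0.65]],
  ],
)

```text
clock: 7.48
position: [511.0, 67.8, 108.5]
ee_rot: [-0.679, 0.735, 0.003, 0.004]
contact_force: [-0.2, -0.4, 0.1]
gripper_width: 55.0
```

```bash
python3 lead.py x; python3 -c "
from h import *
go(-62,109,109)"
```

```text
top 275 [(-110, np.float64(182.8), np.float64(127.3)), (-100, np.float64(166.9), np.float64(119.7)), (-90, np.float64(150.9), np.float64(125.8)), (-50, np.float64(392.7), np.float64(328.0)), (-30, np.float64(397.3), np.float64(248.3)), (-20, np.float64(381.0), np.float64(229.5)), (-10, np.float64(277.8), np.float64(230.0))]
side 74 [(-110, np.float64(277.5), np.float64(229.5)), (-100, np.float64(277.4), np.float64(266.7))]
end of rib in side px [[205.0, 224.0], [238.0, 253.0]]
end of rib in side px [[204.0, 219.0], [238.0, 249.0]]
t 7.5833 pos [511.1  67.6 108.5] rack [-62.1 105.4] shift cm [-0.36 -0.01 -0.05] turn -0.004 tilt [ 0.003  0.01  -1.   ] F [1.2 0.3 0. ] w 55.6 tool in rack x,y [[-0.004, -1.0], [-1.0, 0.004]]
```

>>> send_rows(
  steps=[
    [[-0.5, 0, 0.0, 0, 0.65], [0, 0, 0, 0, 0.65], [0, 0, 0, 0, 0.65]],
  ],
)

```text
clock: 7.83
position: [511.5, 72.9, 108.5]
ee_rot: [-0.678, 0.735, 0.003, 0.004]
contact_force: [-0.2, -0.3, 0.3]
gripper_width: 55.5
```

>>> send_rows(
  steps=[
    [[0.7, 0, 0, 0, 0.65], [1.0, 0, 0, 0, 0.65], [0.5, 0, -1.5, 0, 0.65], [0, 0, -3.5, 0, 0.65], [0, 0, -3.5, 0, 0.65], [0, 0, -3.5, 0, 0.65], [3.5, 0, 0, 0, 0.65], [3.5, 0, 0, 0, 0.65], [3.5, 0, 0, 0, 0.65], [3.5, 0, 0, 0, 0.65]],
  ],
)

```text
clock: 8.67
position: [497.0, -97.8, 233.3]
ee_rot: [-0.681, 0.732, 0.002, 0.004]
contact_force: [1.1, -0.3, 0.1]
gripper_width: 55.4
```

>>> send_rows(
  steps=[
    [[3.5, 0, 0, 0, 0.65], [3.5, 0, 0, 0, 0.65], [3.5, 0, 0, 0, 0.65], [3.5, 0, 0, 0, 0.65], [3.5, 0, 0, 0, 0.65], [3.5, 0, 0, 0, 0.65], [3.5, 0, 0, 0, 0.65], [3.5, 0, 0, 0, 0.65], [3.5, 0, 0, 0, 0.65], [0, 0, 0, 0, 0.65]],
  ],
)

```text
clock: 9.5
position: [460.2, -439.3, 230.0]
ee_rot: [-0.677, 0.736, 0.002, 0.005]
contact_force: [1.2, 0.1, 0.2]
gripper_width: 55.6
```

```bash
sed -i 's/(5,190,170),(19/(7,190,170),(22/' h.py; python3 meas.py;  python3 -c "
from h import *
go(-62,110,109)
p=cv2.imread('pics/top_m.png');q=cv2.imread('pics/side_m.png')
a=cv2.resize(p[140:340,130:400],(540,400),interpolation=2);cv2.imwrite('pics/f.png',np.vstack([a,cv2.resize(q[130:280,150:400],(540,200+0),interpolation=2)]))"
```

```text
top 1960.5 [-63.1 205. ] [[-114.2, 125.0], [-12.5, 124.8], [-12.1, 284.9], [-113.8, 285.2]]
t 9.65 pos [ 461.2 -434.1  230.6] rack [ -74.  -398.6] shift cm [-50.73  -0.92  12.72] turn -0.0045 tilt [ 0.005  0.011 -1.   ] F [-0.1  0.2 -0.5] w 56.0 tool in rack x,y [[-0.004, -1.0], [-1.0, 0.005]]
```

View pics/f.png

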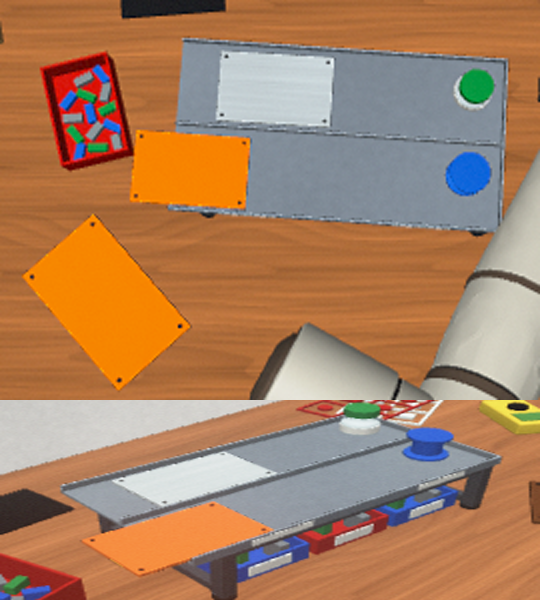

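The final view shows the blank flat in the front lane with its lead end past the rack end, and the bin, jar, spool and aluminium blank look unmoved. I compare those against the first image numerically, then hand in.

Run:
```python
from h import *
a=cv2.imread("pics/top0.png").astype(int);b=cv2.imread("pics/top_m.png").astype(int)
for n,(x0,x1,y0,y1) in dict(alu=(235,302,162,203),jar=(352,382,170,198),spool=(348,380,212,242),bin=(148,192,163,228)).items():
    print(n,"changed px",int((abs(a-b)[y0:y1,x0:x1].max(2)>60).sum()))
job.job_done();print(arm.read_state()["clock"])
```

```text
alu changed px 0
jar changed px 0
spool changed px 0
bin changed px 0
the job is handed in; nothing more can be done
the job is handed in; nothing more can be done
```

I pushed the orange acrylic blank along the front lane with both fingertips, without lifting it. It now sticks out about 55 mm of its 160 mm length over the rack's open end. I backed the arm off clear of everything and handed the job in at about 9.7 s.

**Last checks**
- **Position:** the top view puts the blank's lead end at about 285 mm in rack y, with the rack end at 230 mm. That is 34% of its length, or up to about 57 mm (36%) if the rack end is where I measured it (about 228 mm).
- **Straightness:** it is parallel to the lane within about 0.2°. The last side view shows it lying flat.
- **Other items:** the aluminium blank, jar, spool and bin show no changed pixels against the first top image.
- **Forces:** the force readings stayed under 2 N.

**What failed or disagreed**
- **Rack outline:** my first colour mask came out wrong (517×295 mm), so I used corners read from the picture. Those gave about 456×240 mm against the true 460×244 mm.
- **Side view:** the orange mask found no blank there in the last measurement, so the final position rests on the top view. During the push the two views agreed on the lead end to about 1–4 mm.
- **Blank yaw:** before the push, the wrist edge fit (+0.6°) and corners (about −2°) disagreed. I relied on the two fingers to square the blank.

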